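# Transfer washed dental models to the curing tray in order

## Task

Move the four printed dental models from the black wash rack to the steel curing tray, one on each marked seat, in the same order counted from the handle: the model nearest the rack's handle goes on the seat nearest the tray's handle, and so on, so that the cases are not mixed up. Stand each one upright and centred on its seat, set it down gently without dropping it, and do not tip any over.

Things in the scene. Friction and masses are not known exactly. Their poses are not given: they have to be found in the camera images.
- arch: Loose horseshoe dental model, beige resin, 50 g: 48 (x) x 54 mm (y), ridge 11 mm wide and 20 mm high, teeth on it to 27 mm. Straight legs along x (x -24 to +4 mm), outer faces at y = +-27 mm; bow at +x. Grip across y over the legs, 54 mm. Origin: centre of its outline on the underside, z up. Starts upright, within 3 mm of its plate's centre, x axis within 0.3 rad of the plate's x.
- die: Loose single-tooth die, beige resin, 30 g: square foot 26 x 26 x 22 mm with a tapered round stump (20 mm across) on top, 44 mm high in all. Grip across the foot, 26 mm. Origin: centre of its outline on the underside, z up. Starts upright, within 3 mm of its plate's centre, x axis within 0.3 rad of the plate's x.
- quadrant: Loose half-arch model, beige resin, 30 g: 50 (x) x 27 mm (y), ridge 16 mm wide, 20 mm high, teeth to 27 mm. Straight along x (-25 to +3 mm, centre line y = -5.5 mm), then the +x end bends 50 deg to +y. Grip across y, 16 mm, at x -9, y -5.5 mm. Origin: centre of its outline on the underside, z up. Starts upright, within 3 mm of its plate's centre, x axis within 0.3 rad of the plate's x.
- bar: Loose straight three-tooth model, beige resin, 30 g: block 40 (x) x 18 mm (y), 20 mm high, three teeth in line to 27 mm. Grip across y, 18 mm. Origin: centre of its outline on the underside, z up. Starts upright, within 3 mm of its plate's centre, x axis within 0.3 rad of the plate's x.
- rack: Wash rack, fixed: flat black board 276 (x) x 100 mm (y), 8 mm thick, a low black loop handle (9 mm high) beyond its +x end, to x = 170 mm. Carries the four drip plates in a row at x = +99 (handle end, first place), +33, -33, -99 mm, y = 0. Origin: centre of the underside, on the table; +x points to the handle.
- tray: Curing tray, fixed: flat steel plate 276 (x) x 100 mm (y), top 6 mm above the table, no rim, a low steel loop handle (9 mm high) beyond its +x end, to x = 170 mm. Four flat dark rings, 60 mm across, mark the seats, at x = +99 (handle end, first seat), +33, -33, -99 mm, y = 0. Origin: centre of the underside, on the table; +x points to the handle.
- plate_arch: Drip plate on which the arch model starts, fixed on the rack: grey square 58 x 58 x 4 mm, top 12 mm above the table; looks like the other three, known by the model on it at the start. Origin: centre of its underside; axes as the rack's. It never moves, so it marks the place the arch model came from.
- plate_die: Drip plate on which the die model starts, fixed on the rack: grey square 58 x 58 x 4 mm, top 12 mm above the table; looks like the other three, known by the model on it at the start. Origin: centre of its underside; axes as the rack's. It never moves, so it marks the place the die model came from.
- plate_quadrant: Drip plate on which the quadrant model starts, fixed on the rack: grey square 58 x 58 x 4 mm, top 12 mm above the table; looks like the other three, known by the model on it at the start. Origin: centre of its underside; axes as the rack's. It never moves, so it marks the place the quadrant model came from.
- plate_bar: Drip plate on which the bar model starts, fixed on the rack: grey square 58 x 58 x 4 mm, top 12 mm above the table; looks like the other three, known by the model on it at the start. Origin: centre of its underside; axes as the rack's. It never moves, so it marks the place the bar model came from.
Things that resemble listed ones, but are neither listed nor needed, are in the scene too. What is shaped like the arch but red is not meant.

How it is judged:
By the outcome, as a careful person would: the job done as asked, in the order asked, and still so for the second after the job is handed in, with the robot touching nothing.
It also fails if it takes over 99 s, if anything falls off the work surface, if the arm or the gripper's body presses on something with over 40 N, if the wrist force passes 120 N, or if a joint passes its speed limit or range.

## Robot

A 6-joint arm with a two-finger parallel gripper is mounted at the origin on the work surface. World frame = base frame: x ahead of the robot, y to its left, z up, the work surface at z = 0. Lengths are in m, angles in degrees, forces in N, time in s.
With the tool pointing down it reaches from about 0.35 to 0.875 m from the base axis. Payload 4.2 kg.
Tool frame: the origin (TCP) lies on the centre line of the jaws, within the pads' length; the fingertips stand 25 mm ahead of it and the grasp point (between the pads) lies 6 mm ahead of it; z points along the fingers, y is the line along which they close (so a half turn about z gives the same grasp; the last joint's range is limited). The gripper opens to 87 mm and grips with 3 to 60 N. Pads are 19 mm wide; open, the fingers measure 117 mm over their backs; the gripper's body (75 mm by 190 mm) begins 51 mm behind the grasp point.
Start: joints at [-53.709, 22.042, 0.453, 0, -68.411, -14.817], TCP at [0.229, -0.582, 0.213] pointing down, gripper open.
Joint ranges: [-179.83, 179.83], [-69.29, 118.12], [-61.27, 80.66], [-181.25, 117.63], [-171.15, -9.14], [-177.46, 177.46]. Speed limits (degrees/s): [159.86, 159.86, 180, 180, 180, 180].

## Interface

Orientations are given as a 3x3 rotation matrix whose columns are the frame's x, y, z axes.
In Python, from station import r gives the robot as it stands.
- The arm moves only by the tool move_arm, never from a script. Its argument "series" is a list of rows, each an object with "grip": the opening, from 0 (shut) to 1 (fully open); "xyz": the shift along the tool's x, y, z in mm, a list of three; "angular": the turn, a rotation vector about the tool's x, y, z in rad, a list of three. A call has 1 to 10 rows; each row is the pose to reach, as a shift and turn from the pose commanded when the call began, along the tool's axes at that moment; what a row does not reach only later rows make up. A row lasts 1/10 s, in which the tool goes at most 50 mm and 8.59 degrees, less where a joint would pass 70% of its speed; a pose out of reach is approached as far as the arm can. A call with a gripper value outside its range is refused whole. The fingers move at their own pace and stop on an object; the grip force is fixed at half the most. Time passes only in rows, so rows that repeat a pose let the fingers close. It gives the time, the measured TCP pose, the force, the opening and the grip force at its end, in the units of the state.
- r.sense(): the state, without advancing time (a new reading comes with each control period).
- r.capture(name): name is "scene" or "top" or "wrist"; returns a dict with "img" (400x640x3 uint8, red, green, blue), "camera_matrix" (3x3 intrinsics, pixels), "rvec" (rotation vector, rad) and "tvec" (3), from world to camera coordinates, as OpenCV has them; the wrist camera has in their place "hand_eye" (4x4, takes a point from camera to tool coordinates, whose origin is the TCP and whose axes are the flange's). Camera axes: x right, y down, z forward; pixel columns grow to the right and rows downward; lengths in m; the calibration is good to about 2 mm. A picture is of the moment at which its call begins: read the wrist's pose just before it. There is no depth.
- r.finish_job(): hands the job in; it is judged then, once.
The state is a dict: "time_s": time; "joints": joint angles; "joint_velocities": joint speeds; "effort": joint torques, N m; "tcp_pos": TCP position; "ee_rot": TCP orientation; "wrist_force": force on the tool from outside, world axes, zero at the start; "moment": the same for the moment, N m; "gripper_width": opening from 0.0 (shut) to 1.0 (fully open); "gripper_force": force on a finger pad.
Only numpy, scipy, OpenCV 4.12 (cv2) and the standard library are available. Lean on these libraries where they do the work, as an engineer would, in place of code of your own. Each camera call takes 0.05 s, during which the arm holds its last target. There are 200 camera calls.

## Working session

There is one attempt and no reset: what is moved stays moved. The work goes in short steps, Python scripts to look and compute and a tool call to move; the robot and the scene stay as the last step left them, time stands still between calls to the robot, and variables do not carry over. Pictures are saved under pics/ and viewed, at most 14 in all, crops included, and the job is handed in when it is done.

Besides the shell and the picture viewer there is one more tool, called as name(argument=value, ...), one argument or row to a line, values as JSON. move_arm: Moves the arm, as the interface text tells. Its arguments: {"type":"object","properties":{"series":{"type":"array"}},"required":["series"]}

```bash
mkdir -p pics; cat > h.py <<'E'
import numpy as np, cv2
from station import r
def snap(cam,fn):
    s=r.sense(); c=r.capture(cam)
    cv2.imwrite('pics/'+fn+'.png',cv2.cvtColor(c['img'],cv2.COLOR_RGB2BGR))
    d={k:np.array(v,float) for k,v in c.items() if k!='img'}
    d.update(tcp=np.array(s['tcp_pos']),R=np.array(s['ee_rot']),img=c['img'])
    np.savez('pics/'+fn+'.npz',**d); return d
def ray(d):
    K=d['camera_matrix']
    if 'hand_eye' in d:
        H=d['hand_eye']; R=d['R']@H[:3,:3]; o=d['R']@H[:3,3]+d['tcp']
    else:
        Rc=cv2.Rodrigues(d['rvec'])[0]; R=Rc.T; o=-Rc.T@d['tvec'].ravel()
    return K,R,o
def px2w(d,uv,z):
    K,R,o=ray(d); out=[]
    for u,v in np.atleast_2d(uv):
        q=R@np.linalg.inv(K)@[u,v,1]; out.append(o+q*(z-o[2])/q[2])
    return np.array(out)
def w2px(d,P):
    K,R,o=ray(d); q=(np.atleast_2d(P)-o)@R; q=q@K.T; return q[:,:2]/q[:,2:]
E
python3 - <<'E'
from h import *
d=snap('top','top0'); K,R,o=ray(d); print(o,K[0,0]); d2=snap('scene','scene0'); print(ray(d2)[2])
print(d['R'].round(3), r.sense())
E
```

```text
[ 0.40641249 -0.02253706  1.11985359] 481.2438158887358
[1.17439262 0.13818242 0.52963527]
[[-0.931 -0.366 -0.001]
 [-0.366  0.931  0.002]
 [ 0.     0.002 -1.   ]] {'time_s': 0.1, 'joints': array([-5.37083550e+01,  2.20861366e+01,  3.87229578e-01, -2.51602886e-02,
       -6.84116099e+01, -1.48155569e+01]), 'joint_velocities': array([-0.08913986, -0.01083331,  0.16372246,  0.11159948, -0.0264962 ,
        0.01220983]), 'effort': array([-1.06224491e-04, -3.91690993e+01,  1.87935072e+01,  4.23197508e+00,
        1.34565972e-02, -6.94256437e-05]), 'tcp_pos': array([ 0.22861758, -0.58108249,  0.21236914]), 'ee_rot': array([[-9.30629688e-01, -3.65961368e-01, -8.12561072e-04],
       [-3.65962257e-01,  9.30627960e-01,  1.79636640e-03],
       [ 9.87913477e-05,  1.96911859e-03, -9.99998056e-01]]), 'wrist_force': array([ 0.16203575, -0.85108729,  0.2359317 ]), 'moment': array([ 0.00633739, -0.02240643,  0.01893809]), 'gripper_force': 0.0, 'gripper_width': 0.9991615419227812}
```

View pics/top0.png

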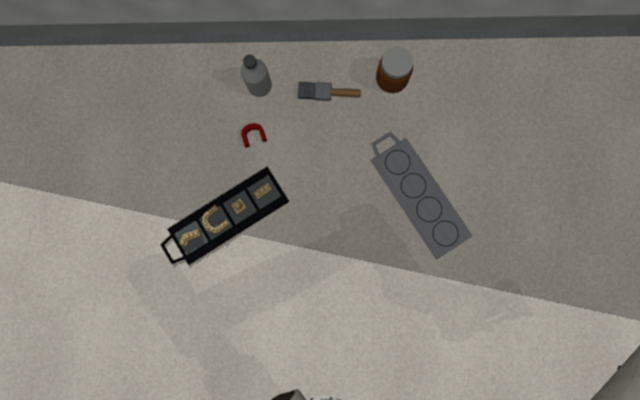

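View pics/scene0.png

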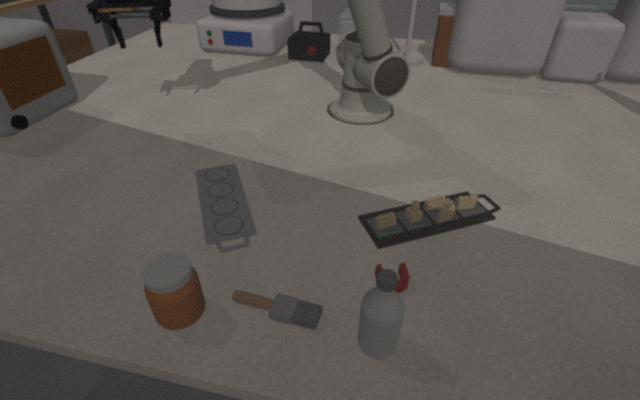

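Rack is at left of the top image, around (228,215), with its handle at the lower left. From the handle the order is quadrant (188,237), arch (215,219), die (239,206), bar (263,190). The tray is around (420,195), with its handle at (385,143). The red arch at (253,135) is a decoy.

```bash
python3 - <<'E'
from h import *
d=np.load('pics/top0.npz'); im=cv2.imread('pics/top0.png')
a=cv2.resize(im[125:275,155:295],None,fx=4,fy=4,interpolation=cv2.INTER_CUBIC)
cv2.imwrite('pics/c1.png',cv2.convertScaleAbs(a,alpha=1.5,beta=10))
a=cv2.resize(im[125:265,360:480],None,fx=4,fy=4,interpolation=cv2.INTER_CUBIC)
cv2.imwrite('pics/c2.png',a)
print(px2w(d,[[188,237],[215,219],[239,206],[263,190]],.02).round(3))
print(px2w(d,[[398,162],[413.5,186],[429,209],[446,234]],.006).round(3))
E
```

```text
[[0.463 0.305 0.02 ]
 [0.504 0.244 0.02 ]
 [0.534 0.189 0.02 ]
 [0.571 0.134 0.02 ]]
[[ 0.637 -0.182  0.006]
 [ 0.579 -0.216  0.006]
 [ 0.525 -0.25   0.006]
 [ 0.467 -0.287  0.006]]
```

View pics/c1.png

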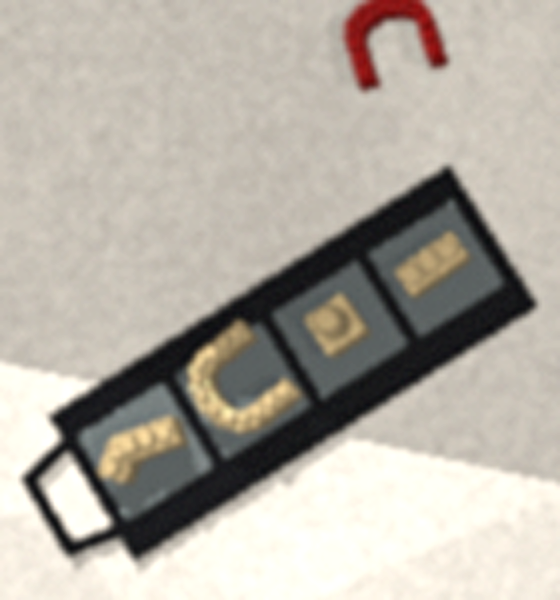

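View pics/c2.png

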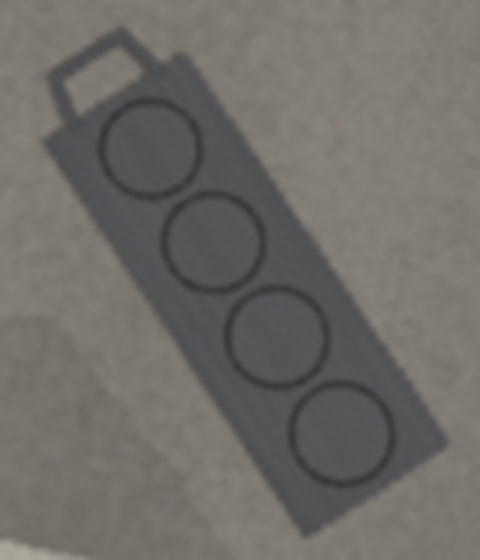

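The tray rings sit at crop pixels (151,149), (213,242), (277,337) and (342,433), starting from the handle. Next is a closer look at the rack with the wrist camera.

```bash
cat >> h.py <<'E'
from scipy.spatial.transform import Rotation as Ro
def plan(p,yaw):
    "shift and turn (tool axes) to put TCP at p (m), tool x at yaw (deg), pointing down"
    s=r.sense(); R=np.array(s['ee_rot']); a=np.radians(yaw)
    T=np.array([[np.cos(a),np.sin(a),0],[np.sin(a),-np.cos(a),0],[0,0,-1]])
    sh=R.T@(np.array(p)-s['tcp_pos'])*1000; w=Ro.from_matrix(R.T@T).as_rotvec()
    print('xyz',sh.round(1).tolist(),'ang',w.round(3).tolist(),'rows',round(max(np.linalg.norm(sh)/50,np.degrees(np.linalg.norm(w))/8.59),1),'t',s['time_s'])
E
python3 - <<'E'
from h import *
d=np.load('pics/top0.npz')
uv=(np.array([[151,149],[213,242],[277,337],[342,433]])+.5)/4-.5+[360,125]
P=px2w(d,uv,.006)[:,:2]; print(P.round(4),np.linalg.norm(np.diff(P,axis=0),axis=1))
v=P[0]-P[3]; print('tray yaw',np.degrees(np.arctan2(v[1],v[0])),P.mean(0))
w=np.load('pics/top0.npz'); c=r.capture('wrist'); print(c['hand_eye'],c['camera_matrix'])
plan([.52,.215,.35],302.3)
E
```

```text
[[ 0.6372 -0.1801]
 [ 0.5816 -0.2147]
 [ 0.5256 -0.25  ]
 [ 0.4698 -0.2853]] [0.06550255 0.06618493 0.06604078]
tray yaw 32.15866852697199 [ 0.55351343 -0.23250366]
[[-1.48408304e-03 -9.63883779e-01 -2.66319091e-01  7.27934868e-02]
 [ 9.99998892e-01 -1.46138103e-03 -2.83419120e-04 -5.93145824e-04]
 [-1.16010575e-04 -2.66319216e-01  9.63884880e-01 -1.70811298e-01]
 [ 0.00000000e+00  0.00000000e+00  0.00000000e+00  1.00000000e+00]] [[359.50698734   0.         308.39994533]
 [  0.         359.50698734 202.18841515]
 [  0.           0.           1.        ]]
xyz [-562.5, 634.5, -136.5] ang [0.001, 0.001, -1.76] rows 17.2 t 0.15
```

```bash
python3 - <<'E'
from h import *
plan([.536,.19,.21],302.3)
E
```

```text
xyz [-568.3, 605.2, 3.4] ang [0.001, 0.001, -1.76] rows 16.6 t 0.15
```

move_arm(
  series=[
    {"grip":1,"xyz":[-568,605,3],"angular":[0,0,-1.76]},
    {"grip":1,"xyz":[-568,605,3],"angular":[0,0,-1.76]},
    {"grip":1,"xyz":[-568,605,3],"angular":[0,0,-1.76]},
    {"grip":1,"xyz":[-568,605,3],"angular":[0,0,-1.76]},
    {"grip":1,"xyz":[-568,605,3],"angular":[0,0,-1.76]},
    {"grip":1,"xyz":[-568,605,3],"angular":[0,0,-1.76]},
    {"grip":1,"xyz":[-568,605,3],"angular":[0,0,-1.76]},
    {"grip":1,"xyz":[-568,605,3],"angular":[0,0,-1.76]},
    {"grip":1,"xyz":[-568,605,3],"angular":[0,0,-1.76]},
    {"grip":1,"xyz":[-568,605,3],"angular":[0,0,-1.76]},
  ],
)

```text
time_s: 1.15
tcp_pos: [0.414, -0.1151, 0.2117]
ee_rot: [[0.305, -0.952, 0.001], [-0.952, -0.305, 0.0], [0.0, -0.001, -1.0]]
wrist_force: [1.3, -0.6, 0.3]
gripper_width: 1.002
gripper_force: 0.0
```

```bash
python3 - <<'E'
from h import *
plan([.536,.19,.21],302.3)
E
```

```text
xyz [-253.2, -209.4, 1.8] ang [-0.001, -0.0, -0.253] rows 6.6 t 1.15
```

move_arm(
  series=[
    {"grip":1,"xyz":[-253,-209,2],"angular":[0,0,-0.253]},
    {"grip":1,"xyz":[-253,-209,2],"angular":[0,0,-0.253]},
    {"grip":1,"xyz":[-253,-209,2],"angular":[0,0,-0.253]},
    {"grip":1,"xyz":[-253,-209,2],"angular":[0,0,-0.253]},
    {"grip":1,"xyz":[-253,-209,2],"angular":[0,0,-0.253]},
    {"grip":1,"xyz":[-253,-209,2],"angular":[0,0,-0.253]},
    {"grip":1,"xyz":[-253,-209,2],"angular":[0,0,-0.253]},
    {"grip":1,"xyz":[-253,-209,2],"angular":[0,0,-0.253]},
    {"grip":1,"xyz":[-253,-209,2],"angular":[0,0,-0.253]},
    {"grip":1,"xyz":[-253,-209,2],"angular":[0,0,-0.253]},
  ],
)

```text
time_s: 2.15
tcp_pos: [0.537, 0.186, 0.2094]
ee_rot: [[0.528, -0.849, -0.001], [-0.849, -0.528, -0.0], [-0.0, 0.001, -1.0]]
wrist_force: [-0.2, 0.2, 0.7]
gripper_width: 0.998
gripper_force: 0.0
```

```bash
python3 - <<'E'
from h import *
d=snap('wrist','w0'); print(d['tcp'],d['R'])
P=px2w(np.load('pics/top0.npz'),[[188,237],[215,219],[239,206],[263,190]],.02)
print(w2px(d,P).round())
E
```

```text
[0.53698482 0.18600505 0.20937678] [[ 5.28072002e-01 -8.49199231e-01 -7.91593077e-04]
 [-8.49199598e-01 -5.28071829e-01 -4.30457477e-04]
 [-5.24738451e-05  8.99533065e-04 -9.99999594e-01]]
[[308. 300.]
 [306. 239.]
 [309. 181.]
 [307. 115.]]
```

View pics/w0.png

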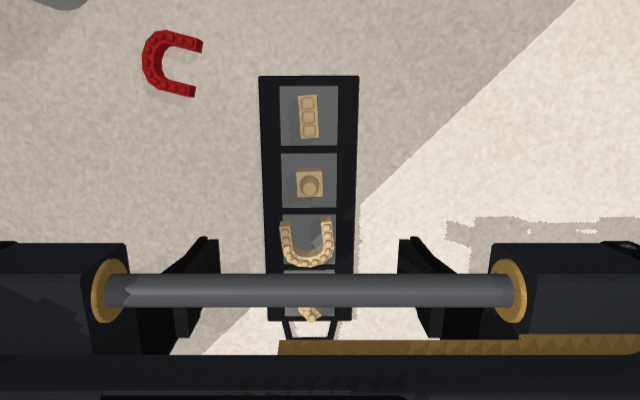

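The wrist view shows bar (309,117), die (309,184) and arch (306,243). The quadrant is hidden by the gripper. I'll enlarge it.

```bash
python3 - <<'E'
import cv2,numpy as np
im=cv2.imread('pics/w0.png')
a=cv2.resize(im[80:152,270:350],None,fx=5,fy=5,interpolation=cv2.INTER_CUBIC)
b=cv2.resize(im[150:222,270:350],None,fx=5,fy=5,interpolation=cv2.INTER_CUBIC)
c=cv2.resize(im[208:272,270:350],None,fx=5,fy=3.75*72/64*1.0/0.84375*0.0+5,interpolation=cv2.INTER_CUBIC)
c=cv2.copyMakeBorder(c,0,40,0,0,cv2.BORDER_CONSTANT)
e=cv2.resize(np.zeros((72,80,3),np.uint8),None,fx=5,fy=5)
o=np.vstack([np.hstack([a,b]),])
cv2.imwrite('pics/c3.png',cv2.convertScaleAbs(o,alpha=1.4)); cv2.imwrite('pics/c4.png',cv2.convertScaleAbs(cv2.resize(im[205:275,270:350],None,fx=6,fy=6,interpolation=cv2.INTER_CUBIC),alpha=1.4))
E
```

```text
(no output)
```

View pics/c3.png

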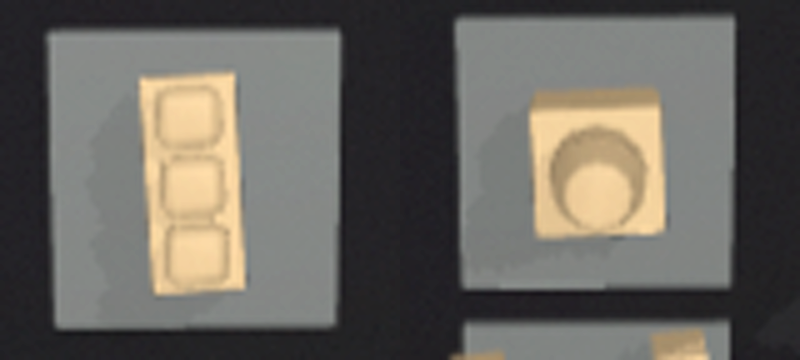

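View pics/c4.png

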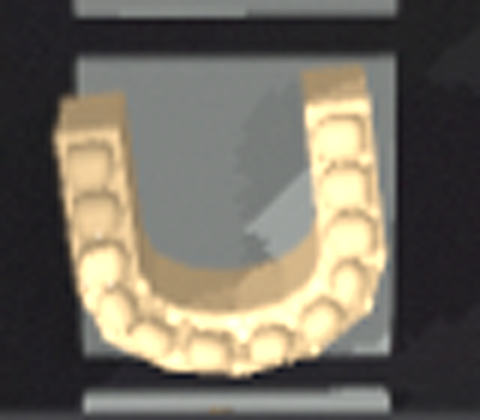

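```bash
python3 - <<'E'
from h import *
d=np.load('pics/w0.npz')
def W(q,s,off,z): return px2w(d,(np.array(q,float)+.5)/s-.5+off,z)[:,:2]
def box(n,q,off,z,s=5):
    P=W(q,s,off,z); L=np.linalg.norm(np.roll(P,-1,0)-P,axis=1)
    v=(P[2]+P[3]-P[0]-P[1])/2; print(n,P.mean(0).round(4),'model yaw',np.degrees(np.arctan2(v[1],v[0])).round(1),L.round(4))
box('bar',[[138,78],[236,73],[245,290],[155,295]],[270,80],.032)
box('die',[[130,107],[260,103],[267,232],[138,238]],[270,150],.034)
A=W([[57,135],[367,98],[235,375]],6,[270,205],.032); v=A[1]-A[0]; y=v/np.linalg.norm(v)
for x in ([-y[1],y[0]],[y[1],-y[0]]):
    x=np.array(x)
    if (A[2]-A[0])@x>0: print('arch w',np.linalg.norm(v),'len',(A[2]-A[0])@x,'c',(A[0]+A[1])/2+.024*x,'yaw',np.degrees(np.arctan2(x[1],x[0])))
for n,q,off in (('pbar',[[48,32],[341,30],[337,327],[54,328]],[270,80]),('pdie',[[56,18],[335,16],[331,288],[62,290]],[270,150])): box(n,q,off,.012)
E
```

```text
bar [0.5689 0.1344] model yaw 125.3 [0.0182 0.0398 0.0173 0.04  ]
die [0.5343 0.1884] model yaw 125.1 [0.0254 0.026  0.0257 0.0264]
arch w 0.05322745799535965 len 0.048181467041737466 c [0.50064626 0.24558368] yaw 128.95470701367702
pbar [0.5686 0.1343] model yaw 122.0 [0.0572 0.0576 0.0576 0.0574]
pdie [0.5338 0.1901] model yaw 122.0 [0.0571 0.058  0.0574 0.058 ]
```

```bash
python3 - <<'E'
from h import *
plan([.5689,.1344,.11],305.3);plan([.5689,.1344,.0395],305.3)
E
```

```text
xyz [60.4, 0.1, 99.6] ang [0.0, 0.0, -0.06] rows 2.3 t 2.2
xyz [60.4, 0.1, 170.1] ang [0.0, 0.0, -0.06] rows 3.6 t 2.2
```

move_arm(
  series=[
    {"grip":1,"xyz":[60.4,0,40],"angular":[0,0,-0.06]},
    {"grip":1,"xyz":[60.4,0,80],"angular":[0,0,-0.06]},
    {"grip":1,"xyz":[60.4,0,110],"angular":[0,0,-0.06]},
    {"grip":1,"xyz":[60.4,0,135],"angular":[0,0,-0.06]},
    {"grip":1,"xyz":[60.4,0,150],"angular":[0,0,-0.06]},
    {"grip":1,"xyz":[60.4,0,160],"angular":[0,0,-0.06]},
    {"grip":1,"xyz":[60.4,0,165],"angular":[0,0,-0.06]},
    {"grip":1,"xyz":[60.4,0,165],"angular":[0,0,-0.06]},
    {"grip":1,"xyz":[60.4,0,165],"angular":[0,0,-0.06]},
  ],
)

```text
time_s: 3.1
tcp_pos: [0.5701, 0.1358, 0.0456]
ee_rot: [[0.579, -0.816, 0.002], [-0.816, -0.579, 0.001], [0.0, -0.002, -1.0]]
wrist_force: [0.1, -0.1, -0.6]
gripper_width: 1.0
gripper_force: 0.0
```

```bash
python3 - <<'E'
from h import *
plan([.5689,.1344,.0395],305.3)
E
```

```text
xyz [0.4, 1.8, 6.1] ang [-0.002, -0.0, 0.001] rows 0.1 t 3.1
```

move_arm(
  series=[
    {"grip":1,"xyz":[0.4,1.8,6],"angular":[0,0,0]},
    {"grip":1,"xyz":[0.4,1.8,6],"angular":[0,0,0]},
    {"grip":0.4,"xyz":[0.4,1.8,6],"angular":[0,0,0]},
    {"grip":0.4,"xyz":[0.4,1.8,6],"angular":[0,0,0]},
    {"grip":0,"xyz":[0.4,1.8,6],"angular":[0,0,0]},
    {"grip":0,"xyz":[0.4,1.8,6],"angular":[0,0,0]},
    {"grip":0,"xyz":[0.4,1.8,6],"angular":[0,0,0]},
    {"grip":0,"xyz":[0.4,1.8,6],"angular":[0,0,0]},
    {"grip":0,"xyz":[0.4,1.8,6],"angular":[0,0,0]},
    {"grip":0,"xyz":[0.4,1.8,6],"angular":[0,0,0]},
  ],
)

```text
time_s: 4.1
tcp_pos: [0.5682, 0.1342, 0.0386]
ee_rot: [[0.579, -0.816, -0.0], [-0.816, -0.579, -0.0], [0.0, 0.0, -1.0]]
wrist_force: [-0.4, -0.1, 0.9]
gripper_width: 0.355
gripper_force: 0.0
```

```bash
python3 - <<'E'
from h import *
plan([.5689,.1344,.15],305.3);plan([.4698,-.2853,.15],212.2)
print(r.sense()['joints'])
E
```

```text
xyz [0.3, -0.7, -111.4] ang [0.0, -0.0, 0.001] rows 2.2 t 4.1
xyz [285.2, 323.0, -111.4] ang [0.0, -0.0, 1.626] rows 10.8 t 4.1
[ 2.91772185e+01  2.83815262e+01 -1.76117446e+01  3.12038234e-04
 -4.40075837e+01  6.17551925e+00]
```

move_arm(
  series=[
    {"grip":0,"xyz":[0,0,0],"angular":[0,0,0]},
    {"grip":0,"xyz":[0,0,0],"angular":[0,0,0]},
    {"grip":0,"xyz":[0,0,0],"angular":[0,0,0]},
    {"grip":0,"xyz":[0,0,0],"angular":[0,0,0]},
    {"grip":0,"xyz":[0,0,0],"angular":[0,0,0]},
  ],
)

```text
time_s: 4.6
tcp_pos: [0.5682, 0.1343, 0.0386]
ee_rot: [[0.579, -0.816, 0.0], [-0.816, -0.579, 0.0], [-0.0, -0.0, -1.0]]
wrist_force: [0.0, 0.4, -0.1]
gripper_width: 0.013
gripper_force: 0.0
```

```bash
python3 - <<'E'
from h import *
plan([.4698,-.2853,.15],212.2)
E
```

```text
xyz [285.3, 323.0, -111.5] ang [-0.0, 0.0, 1.626] rows 10.8 t 4.6
```

The jaws closed to 0.013, so they hold nothing. I'll look.

```bash
python3 - <<'E'
from h import *
a=snap('wrist','w1')['img']; b=snap('scene','s1')['img']
o=np.hstack([a[60:310,200:420],b[170:270,340:520].repeat(2,0).repeat(2,1)[:,:,:].copy()[:200] if 0 else cv2.resize(b[170:270,340:520],(450,250),interpolation=cv2.INTER_CUBIC)])
cv2.imwrite('pics/v1.png',cv2.cvtColor(o,cv2.COLOR_RGB2BGR))
E
```

```text
(no output)
```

View pics/v1.png

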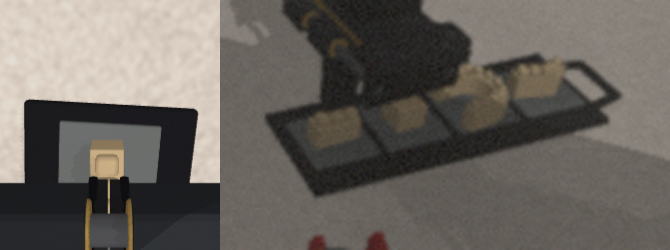

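The bar still stands upright on its plate (scene crop ~(333,128)), and the fingers look shut above or behind it. I'll check by projecting the fingertip and the bar into these images.

```bash
python3 - <<'E'
from h import *
w=np.load('pics/w1.npz'); s=np.load('pics/s1.npz'); t=w['tcp']
P=np.array([t,t-[0,0,.025],[.5689,.1344,.012],[.5689,.1344,.039]])
a=np.radians(125.3); x=np.array([np.cos(a),np.sin(a),0]); y=np.array([-x[1],x[0],0])
B=np.array([P[2]+[0,0,.02]+i*.02*x+j*.009*y for i,j in((-1,-1),(-1,1),(1,1),(1,-1))])
P=np.vstack([P,B])
for n,d,o,k in (('w',w,(200,60),1),('s',s,(340,170),2.5)):
    print(n,((w2px(d,P)-o)*k).round(0).tolist())
im=np.hstack([cv2.resize(w['img'][125:260,260:360],(400,540),interpolation=cv2.INTER_CUBIC),cv2.resize(s['img'][180:270,350:417],(400,540),interpolation=cv2.INTER_CUBIC)])
cv2.imwrite('pics/v2.png',cv2.convertScaleAbs(cv2.cvtColor(im,cv2.COLOR_RGB2BGR),alpha=1.6,beta=20))
E
```

```text
w [[108.0, 191.0], [108.0, 174.0], [107.0, 173.0], [107.0, 191.0], [90.0, 150.0], [125.0, 150.0], [124.0, 220.0], [91.0, 220.0]]
s [[115.0, 111.0], [111.0, 134.0], [111.0, 136.0], [115.0, 111.0], [98.0, 130.0], [87.0, 117.0], [130.0, 105.0], [141.0, 118.0]]
```

View pics/v2.png

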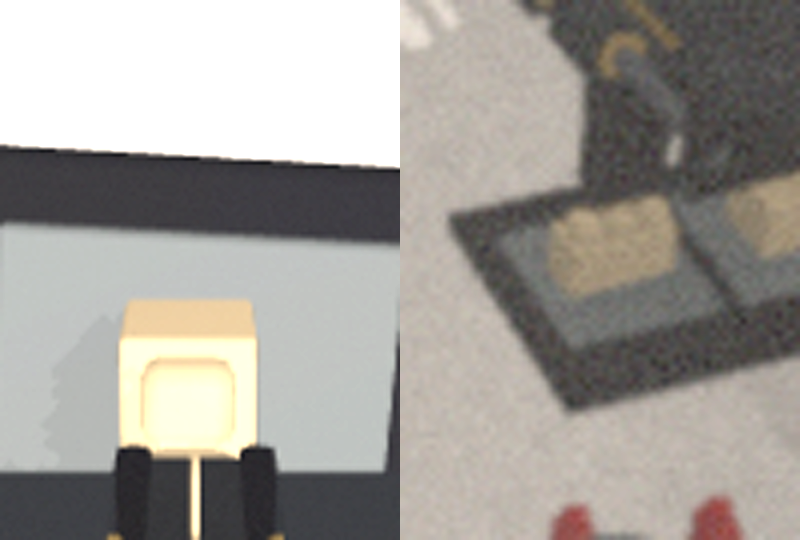

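The bar hasn't moved. In both views the fingertips are closed just above its teeth, at about z = 0.045, so they end about 7 mm behind the reported TCP instead of 25 mm ahead of it. I'll open partway, go down a little and measure the real tip position before trusting any depth.

move_arm(
  series=[
    {"grip":0.45,"xyz":[0,0,0],"angular":[0,0,0]},
    {"grip":0.45,"xyz":[0,0,0],"angular":[0,0,0]},
    {"grip":0.45,"xyz":[0,0,0],"angular":[0,0,0]},
    {"grip":0.45,"xyz":[0,0,0],"angular":[0,0,0]},
    {"grip":0.45,"xyz":[0,0,0],"angular":[0,0,0]},
    {"grip":0.45,"xyz":[0,0,0],"angular":[0,0,0]},
    {"grip":0.45,"xyz":[0,-0.6,7],"angular":[0,0,0]},
    {"grip":0.45,"xyz":[0,-0.6,14],"angular":[0,0,0]},
    {"grip":0.45,"xyz":[0,-0.6,14],"angular":[0,0,0]},
  ],
)

```text
time_s: 5.6
tcp_pos: [0.5676, 0.1341, 0.0229]
ee_rot: [[0.578, -0.816, -0.003], [-0.816, -0.578, -0.001], [-0.001, 0.003, -1.0]]
wrist_force: [0.6, -0.7, 0.1]
gripper_width: 0.446
gripper_force: 0.0
```

```bash
python3 - <<'E'
from h import *
w=snap('wrist','w2'); s=snap('scene','s2'); t=w['tcp']; print(t)
im=np.hstack([cv2.resize(w['img'][150:285,258:358],(400,540),interpolation=cv2.INTER_CUBIC),cv2.resize(s['img'][180:270,350:417],(400,540),interpolation=cv2.INTER_CUBIC)])
cv2.imwrite('pics/v3.png',cv2.convertScaleAbs(cv2.cvtColor(im,cv2.COLOR_RGB2BGR),alpha=1.5,beta=20))
E
```

```text
[0.56761913 0.13407693 0.02292895]
```

View pics/v3.png

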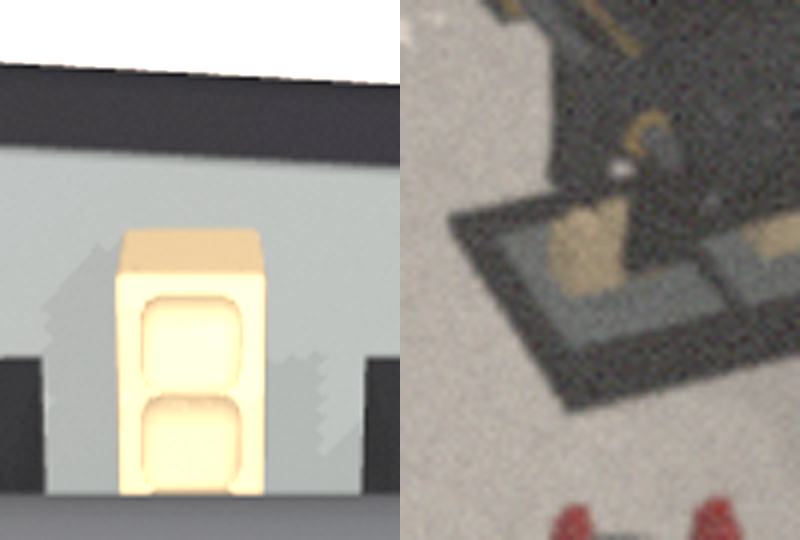

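The tips measure 8 mm behind the TCP (z_tip = z_tcp + 0.008), and this agrees in all three views. To bring the tips to 0.015 I'll go to TCP z ≈ 0.007.

move_arm(
  series=[
    {"grip":0.45,"xyz":[-0.5,0.7,6],"angular":[0,0,0]},
    {"grip":0.45,"xyz":[-0.5,0.7,11],"angular":[0,0,0]},
    {"grip":0.45,"xyz":[-0.5,0.7,15],"angular":[0,0,0]},
    {"grip":0,"xyz":[-0.5,0.7,15],"angular":[0,0,0]},
    {"grip":0,"xyz":[-0.5,0.7,15],"angular":[0,0,0]},
    {"grip":0,"xyz":[-0.5,0.7,15],"angular":[0,0,0]},
    {"grip":0,"xyz":[-0.5,0.7,15],"angular":[0,0,0]},
    {"grip":0,"xyz":[-0.5,0.7,15],"angular":[0,0,0]},
    {"grip":0,"xyz":[-0.5,0.7,15],"angular":[0,0,0]},
    {"grip":0,"xyz":[-0.5,0.7,15],"angular":[0,0,0]},
  ],
)

```text
time_s: 6.7
tcp_pos: [0.568, 0.1347, 0.0098]
ee_rot: [[0.579, -0.816, 0.0], [-0.816, -0.579, 0.0], [0.0, -0.0, -1.0]]
wrist_force: [0.2, 0.3, 0.7]
gripper_width: 0.202
gripper_force: 30.0
```

```bash
python3 - <<'E'
from h import *
plan([.4698,-.2853,.12],212.2)
E
```

```text
xyz [285.7, 323.1, -110.4] ang [-0.0, 0.0, 1.626] rows 10.8 t 6.7
```

move_arm(
  series=[
    {"grip":0,"xyz":[0,0,-20],"angular":[0,0,0]},
    {"grip":0,"xyz":[0,0,-60],"angular":[0,0,0]},
    {"grip":0,"xyz":[0,0,-105],"angular":[0,0,0]},
    {"grip":0,"xyz":[36,40,-110],"angular":[0,0,0.14]},
    {"grip":0,"xyz":[72,81,-110],"angular":[0,0,0.28]},
    {"grip":0,"xyz":[108,121,-110],"angular":[0,0,0.42]},
    {"grip":0,"xyz":[143,162,-110],"angular":[0,0,0.56]},
    {"grip":0,"xyz":[178,202,-110],"angular":[0,0,0.7]},
    {"grip":0,"xyz":[214,242,-110],"angular":[0,0,0.84]},
    {"grip":0,"xyz":[250,283,-110],"angular":[0,0,0.98]},
  ],
)

```text
time_s: 7.7
tcp_pos: [0.4871, -0.2077, 0.1197]
ee_rot: [[-0.36, -0.933, 0.0], [-0.933, 0.36, 0.0], [-0.0, -0.0, -1.0]]
wrist_force: [0.1, 0.3, -0.3]
gripper_width: 0.205
gripper_force: 30.0
```

```bash
python3 - <<'E'
from h import *
plan([.4698,-.2853,.06],212.2)
E
```

```text
xyz [78.7, -11.8, 59.7] ang [-0.0, 0.0, 0.64] rows 4.3 t 7.7
```

move_arm(
  series=[
    {"grip":0,"xyz":[10,0,5],"angular":[0,0,0.14]},
    {"grip":0,"xyz":[20,-1,15],"angular":[0,0,0.28]},
    {"grip":0,"xyz":[30,-2,25],"angular":[0,0,0.42]},
    {"grip":0,"xyz":[40,-4,35],"angular":[0,0,0.56]},
    {"grip":0,"xyz":[48,-7,45],"angular":[0,0,0.64]},
    {"grip":0,"xyz":[48,-7,45],"angular":[0,0,0.64]},
    {"grip":0,"xyz":[48,-7,45],"angular":[0,0,0.64]},
    {"grip":0,"xyz":[48,-7,45],"angular":[0,0,0.64]},
  ],
)

```text
time_s: 8.5
tcp_pos: [0.4779, -0.2531, 0.0751]
ee_rot: [[-0.842, -0.539, 0.001], [-0.539, 0.842, -0.0], [-0.001, -0.001, -1.0]]
wrist_force: [0.3, -0.1, -0.5]
gripper_width: 0.205
gripper_force: 30.0
```

```bash
python3 - <<'E'
from h import *
plan([.4698,-.2853,.02],212.2);plan([.4698,-.2853,.0048],212.2)
E
```

```text
xyz [24.3, -22.7, 55.1] ang [-0.001, 0.001, 0.007] rows 1.3 t 8.5
xyz [24.3, -22.7, 70.3] ang [-0.001, 0.001, 0.007] rows 1.6 t 8.5
```

move_arm(
  series=[
    {"grip":0,"xyz":[24.3,-22.7,15],"angular":[0,0,0.007]},
    {"grip":0,"xyz":[24.3,-22.7,35],"angular":[0,0,0.007]},
    {"grip":0,"xyz":[24.3,-22.7,50],"angular":[0,0,0.007]},
    {"grip":0,"xyz":[24.3,-22.7,60],"angular":[0,0,0.007]},
    {"grip":0,"xyz":[24.3,-22.7,62],"angular":[0,0,0.007]},
    {"grip":0,"xyz":[24.3,-22.7,62],"angular":[0,0,0.007]},
    {"grip":0,"xyz":[24.3,-22.7,62],"angular":[0,0,0.007]},
  ],
)

```text
time_s: 9.2
tcp_pos: [0.4701, -0.2855, 0.0134]
ee_rot: [[-0.846, -0.533, 0.002], [-0.533, 0.846, -0.001], [-0.001, -0.001, -1.0]]
wrist_force: [0.9, 0.2, -0.6]
gripper_width: 0.205
gripper_force: 30.0
```

```bash
python3 - <<'E'
from h import *
plan([.4698,-.2853,.0043],212.2)
E
```

```text
xyz [0.1, 0.4, 9.1] ang [-0.001, 0.001, -0.0] rows 0.2 t 9.2
```

Lowering slowly while watching the force.

move_arm(
  series=[
    {"grip":0,"xyz":[0,0.3,4],"angular":[0,0,0]},
    {"grip":0,"xyz":[0,0.3,6],"angular":[0,0,0]},
    {"grip":0,"xyz":[0,0.3,7.5],"angular":[0,0,0]},
    {"grip":0,"xyz":[0,0.3,8.5],"angular":[0,0,0]},
    {"grip":0,"xyz":[0,0.3,8.5],"angular":[0,0,0]},
    {"grip":0,"xyz":[0,0.3,8.5],"angular":[0,0,0]},
  ],
)

```text
time_s: 9.8
tcp_pos: [0.4691, -0.2853, 0.004]
ee_rot: [[-0.847, -0.532, -0.0], [-0.532, 0.847, -0.0], [0.0, 0.0, -1.0]]
wrist_force: [-0.7, -0.9, -0.5]
gripper_width: 0.204
gripper_force: 30.0
```

move_arm(
  series=[
    {"grip":0,"xyz":[-0.4,0.3,0.8],"angular":[0,0,0]},
    {"grip":0,"xyz":[-0.4,0.3,0.8],"angular":[0,0,0]},
    {"grip":0,"xyz":[-0.4,0.3,0.8],"angular":[0,0,0]},
  ],
)

```text
time_s: 10.1
tcp_pos: [0.4694, -0.2851, 0.0037]
ee_rot: [[-0.847, -0.532, 0.0], [-0.532, 0.847, -0.0], [-0.0, -0.001, -1.0]]
wrist_force: [-1.0, -0.4, 3.9]
gripper_width: 0.203
gripper_force: 30.0
```

Contact at 3.9 N. Release and retreat.

move_arm(
  series=[
    {"grip":0.5,"xyz":[0,0,-0.2],"angular":[0,0,0]},
    {"grip":0.5,"xyz":[0,0,-0.2],"angular":[0,0,0]},
    {"grip":0.5,"xyz":[0,0,-0.2],"angular":[0,0,0]},
    {"grip":0.5,"xyz":[0,0,-0.2],"angular":[0,0,0]},
    {"grip":0.5,"xyz":[0,0,-20],"angular":[0,0,0]},
    {"grip":0.5,"xyz":[0,0,-60],"angular":[0,0,0]},
    {"grip":0.5,"xyz":[0,0,-100],"angular":[0,0,0]},
    {"grip":0.5,"xyz":[0,0,-100],"angular":[0,0,0]},
    {"grip":0.5,"xyz":[0,0,-100],"angular":[0,0,0]},
  ],
)

```text
time_s: 11.0
tcp_pos: [0.4697, -0.2847, 0.1041]
ee_rot: [[-0.847, -0.532, 0.002], [-0.532, 0.847, -0.0], [-0.002, -0.001, -1.0]]
wrist_force: [-0.4, 0.5, -1.0]
gripper_width: 0.501
gripper_force: 0.0
```

```bash
python3 - <<'E'
from h import *
plan([.5343,.1884,.105],305.1)
E
```

```text
xyz [-306.2, 366.4, -0.8] ang [-0.003, 0.0, -1.623] rows 10.8 t 11.0
```

move_arm(
  series=[
    {"grip":0.5,"xyz":[-31,37,0],"angular":[0,0,-0.148]},
    {"grip":0.5,"xyz":[-61,73,0],"angular":[0,0,-0.296]},
    {"grip":0.5,"xyz":[-92,110,0],"angular":[0,0,-0.444]},
    {"grip":0.5,"xyz":[-123,147,0],"angular":[0,0,-0.592]},
    {"grip":0.5,"xyz":[-153,183,0],"angular":[0,0,-0.74]},
    {"grip":0.5,"xyz":[-184,220,0],"angular":[0,0,-0.888]},
    {"grip":0.5,"xyz":[-215,257,0],"angular":[0,0,-1.036]},
    {"grip":0.5,"xyz":[-245,293,0],"angular":[0,0,-1.184]},
    {"grip":0.5,"xyz":[-276,330,0],"angular":[0,0,-1.332]},
    {"grip":0.5,"xyz":[-300,360,0],"angular":[0,0,-1.48]},
  ],
)

```text
time_s: 12.0
tcp_pos: [0.531, 0.1818, 0.1013]
ee_rot: [[0.459, -0.888, -0.003], [-0.888, -0.459, -0.002], [0.0, 0.003, -1.0]]
wrist_force: [0.4, -0.9, 0.2]
gripper_width: 0.499
gripper_force: 0.0
```

move_arm(
  series=[
    {"grip":0.5,"xyz":[0,0,0],"angular":[0,0,-0.143]},
    {"grip":0.5,"xyz":[0,0,0],"angular":[0,0,-0.143]},
    {"grip":0.5,"xyz":[0,0,0],"angular":[0,0,-0.143]},
    {"grip":0.5,"xyz":[0,0,0],"angular":[0,0,-0.143]},
  ],
)

```text
time_s: 12.4
tcp_pos: [0.5313, 0.1785, 0.1025]
ee_rot: [[0.573, -0.82, -0.002], [-0.82, -0.573, -0.001], [-0.0, 0.002, -1.0]]
wrist_force: [-0.3, 0.7, 0.5]
gripper_width: 0.501
gripper_force: 0.0
```

```bash
python3 - <<'E'
from h import *
plan([.5343,.1884,.0085],305.1)
E
```

```text
xyz [-6.4, -8.2, 94.0] ang [0.002, 0.0, -0.003] rows 1.9 t 12.4
```

move_arm(
  series=[
    {"grip":0.5,"xyz":[-6.4,-8.2,10],"angular":[0,0,0]},
    {"grip":0.5,"xyz":[-6.4,-8.2,35],"angular":[0,0,0]},
    {"grip":0.5,"xyz":[-6.4,-8.2,60],"angular":[0,0,0]},
    {"grip":0.5,"xyz":[-6.4,-8.2,80],"angular":[0,0,0]},
    {"grip":0.5,"xyz":[-6.4,-8.2,90],"angular":[0,0,0]},
    {"grip":0.5,"xyz":[-6.4,-8.2,90],"angular":[0,0,0]},
    {"grip":0.5,"xyz":[-6.4,-8.2,90],"angular":[0,0,0]},
  ],
)

```text
time_s: 13.1
tcp_pos: [0.5355, 0.1898, 0.0136]
ee_rot: [[0.575, -0.818, 0.001], [-0.818, -0.575, 0.0], [0.0, -0.001, -1.0]]
wrist_force: [0.8, 0.3, 0.7]
gripper_width: 0.502
gripper_force: 0.0
```

```bash
python3 - <<'E'
from h import *
plan([.5343,.1884,.0085],305.1)
E
```

```text
xyz [0.5, 1.8, 5.1] ang [-0.001, -0.0, 0.0] rows 0.1 t 13.1
```

move_arm(
  series=[
    {"grip":0.5,"xyz":[0.5,1.6,4.5],"angular":[0,0,0]},
    {"grip":0.5,"xyz":[0.5,1.6,4.5],"angular":[0,0,0]},
    {"grip":0,"xyz":[0.5,1.6,4.5],"angular":[0,0,0]},
    {"grip":0,"xyz":[0.5,1.6,4.5],"angular":[0,0,0]},
    {"grip":0,"xyz":[0.5,1.6,4.5],"angular":[0,0,0]},
    {"grip":0,"xyz":[0.5,1.6,4.5],"angular":[0,0,0]},
    {"grip":0,"xyz":[0.5,1.6,4.5],"angular":[0,0,0]},
    {"grip":0,"xyz":[0.5,1.6,4.5],"angular":[0,0,0]},
    {"grip":0,"xyz":[0.5,1.6,4.5],"angular":[0,0,0]},
  ],
)

```text
time_s: 14.0
tcp_pos: [0.534, 0.1884, 0.009]
ee_rot: [[0.575, -0.818, 0.0], [-0.818, -0.575, 0.0], [0.0, -0.0, -1.0]]
wrist_force: [-0.1, -0.0, 2.9]
gripper_width: 0.295
gripper_force: 30.0
```

```bash
python3 - <<'E'
from h import *
plan([.5256,-.2500,.11],212.2)
E
```

```text
xyz [353.6, 259.1, -101.0] ang [-0.0, 0.0, 1.622] rows 10.8 t 14.0
```

move_arm(
  series=[
    {"grip":0,"xyz":[0,0,-20],"angular":[0,0,0]},
    {"grip":0,"xyz":[0,0,-60],"angular":[0,0,0]},
    {"grip":0,"xyz":[0,0,-100],"angular":[0,0,0]},
    {"grip":0,"xyz":[33,24,-101],"angular":[0,0,0.148]},
    {"grip":0,"xyz":[65,48,-101],"angular":[0,0,0.296]},
    {"grip":0,"xyz":[98,72,-101],"angular":[0,0,0.444]},
    {"grip":0,"xyz":[130,95,-101],"angular":[0,0,0.592]},
    {"grip":0,"xyz":[162,119,-101],"angular":[0,0,0.74]},
    {"grip":0,"xyz":[194,143,-101],"angular":[0,0,0.888]},
    {"grip":0,"xyz":[226,166,-101],"angular":[0,0,1.036]},
  ],
)

```text
time_s: 15.0
tcp_pos: [0.5275, -0.0937, 0.1095]
ee_rot: [[-0.416, -0.909, -0.0], [-0.909, 0.416, 0.0], [0.0, 0.0, -1.0]]
wrist_force: [0.3, 0.6, 0.1]
gripper_width: 0.295
gripper_force: 30.0
```

```bash
python3 - <<'E'
from h import *
plan([.5256,-.2500,.11],212.2)
E
```

```text
xyz [142.9, -63.3, -0.5] ang [0.0, -0.0, 0.58] rows 3.9 t 15.0
```

move_arm(
  series=[
    {"grip":0,"xyz":[36,-16,0],"angular":[0,0,0.145]},
    {"grip":0,"xyz":[71,-32,0],"angular":[0,0,0.29]},
    {"grip":0,"xyz":[107,-48,0],"angular":[0,0,0.435]},
    {"grip":0,"xyz":[135,-60,0],"angular":[0,0,0.58]},
    {"grip":0,"xyz":[135,-60,20],"angular":[0,0,0.58]},
    {"grip":0,"xyz":[135,-60,50],"angular":[0,0,0.58]},
    {"grip":0,"xyz":[135,-60,50],"angular":[0,0,0.58]},
    {"grip":0,"xyz":[135,-60,50],"angular":[0,0,0.58]},
  ],
)

```text
time_s: 15.8
tcp_pos: [0.5272, -0.2399, 0.0595]
ee_rot: [[-0.843, -0.538, -0.002], [-0.538, 0.843, -0.0], [0.001, 0.001, -1.0]]
wrist_force: [0.1, 0.7, 0.7]
gripper_width: 0.299
gripper_force: 30.0
```

```bash
python3 - <<'E'
from h import *
plan([.5256,-.2500,.013],212.2)
E
```

```text
xyz [6.7, -7.7, 46.5] ang [0.001, -0.001, 0.006] rows 1.0 t 15.8
```

move_arm(
  series=[
    {"grip":0,"xyz":[6.7,-7.7,10],"angular":[0,0,0.006]},
    {"grip":0,"xyz":[6.7,-7.7,27],"angular":[0,0,0.006]},
    {"grip":0,"xyz":[6.7,-7.7,39],"angular":[0,0,0.006]},
    {"grip":0,"xyz":[6.7,-7.7,46],"angular":[0,0,0.006]},
    {"grip":0,"xyz":[6.7,-7.7,46],"angular":[0,0,0.006]},
    {"grip":0,"xyz":[6.7,-7.7,46],"angular":[0,0,0.006]},
  ],
)

```text
time_s: 16.4
tcp_pos: [0.5264, -0.2501, 0.0141]
ee_rot: [[-0.846, -0.533, 0.001], [-0.533, 0.846, -0.0], [-0.0, -0.001, -1.0]]
wrist_force: [-0.9, -0.1, 0.4]
gripper_width: 0.297
gripper_force: 30.0
```

```bash
python3 - <<'E'
from h import *
plan([.5256,-.2500,.003],212.2)
E
```

```text
xyz [0.6, 0.5, 11.1] ang [-0.001, 0.0, 0.0] rows 0.2 t 16.4
```

move_arm(
  series=[
    {"grip":0,"xyz":[0.4,0.4,5],"angular":[0,0,0]},
    {"grip":0,"xyz":[0.4,0.4,8],"angular":[0,0,0]},
    {"grip":0,"xyz":[0.4,0.4,9.5],"angular":[0,0,0]},
    {"grip":0,"xyz":[0.4,0.4,10.5],"angular":[0,0,0]},
    {"grip":0,"xyz":[0.4,0.4,10.5],"angular":[0,0,0]},
    {"grip":0,"xyz":[0.4,0.4,10.5],"angular":[0,0,0]},
  ],
)

```text
time_s: 17.0
tcp_pos: [0.5255, -0.2498, 0.0033]
ee_rot: [[-0.846, -0.533, 0.0], [-0.533, 0.846, -0.0], [-0.0, -0.0, -1.0]]
wrist_force: [-0.5, -0.2, 0.1]
gripper_width: 0.297
gripper_force: 30.0
```

move_arm(
  series=[
    {"grip":0,"xyz":[0,0,0.7],"angular":[0,0,0]},
    {"grip":0,"xyz":[0,0,0.7],"angular":[0,0,0]},
    {"grip":0,"xyz":[0,0,0.7],"angular":[0,0,0]},
  ],
)

```text
time_s: 17.3
tcp_pos: [0.5256, -0.2498, 0.003]
ee_rot: [[-0.846, -0.533, 0.001], [-0.533, 0.846, -0.0], [-0.0, -0.0, -1.0]]
wrist_force: [-0.9, 1.3, 4.5]
gripper_width: 0.291
gripper_force: 30.0
```

move_arm(
  series=[
    {"grip":0.6,"xyz":[0,0,-0.2],"angular":[0,0,0]},
    {"grip":0.6,"xyz":[0,0,-0.2],"angular":[0,0,0]},
    {"grip":0.6,"xyz":[0,0,-0.2],"angular":[0,0,0]},
    {"grip":0.6,"xyz":[0,0,-0.2],"angular":[0,0,0]},
    {"grip":0.6,"xyz":[0,0,-20],"angular":[0,0,0]},
    {"grip":0.6,"xyz":[0,0,-60],"angular":[0,0,0]},
    {"grip":1,"xyz":[0,0,-100],"angular":[0,0,0]},
    {"grip":1,"xyz":[0,0,-105],"angular":[0,0,0]},
    {"grip":1,"xyz":[0,0,-105],"angular":[0,0,0]},
  ],
)

```text
time_s: 18.2
tcp_pos: [0.5262, -0.2499, 0.1091]
ee_rot: [[-0.846, -0.533, 0.004], [-0.533, 0.846, -0.0], [-0.003, -0.002, -1.0]]
wrist_force: [0.2, 1.0, -0.6]
gripper_width: 0.787
gripper_force: 0.0
```

```bash
python3 - <<'E'
from h import *
plan([.5069,.2378,.11],309.)
E
```

```text
xyz [-243.4, 423.0, -1.2] ang [-0.004, 0.0, -1.69] rows 11.3 t 18.2
```

move_arm(
  series=[
    {"grip":1,"xyz":[-21,36,0],"angular":[0,0,-0.145]},
    {"grip":1,"xyz":[-42,73,0],"angular":[0,0,-0.29]},
    {"grip":1,"xyz":[-63,109,0],"angular":[0,0,-0.435]},
    {"grip":1,"xyz":[-84,146,0],"angular":[0,0,-0.58]},
    {"grip":1,"xyz":[-105,182,0],"angular":[0,0,-0.725]},
    {"grip":1,"xyz":[-126,219,0],"angular":[0,0,-0.87]},
    {"grip":1,"xyz":[-147,255,0],"angular":[0,0,-1.015]},
    {"grip":1,"xyz":[-168,292,0],"angular":[0,0,-1.16]},
    {"grip":1,"xyz":[-189,328,0],"angular":[0,0,-1.305]},
    {"grip":1,"xyz":[-210,365,0],"angular":[0,0,-1.45]},
  ],
)

```text
time_s: 19.2
tcp_pos: [0.5072, 0.172, 0.1057]
ee_rot: [[0.432, -0.902, -0.003], [-0.902, -0.432, -0.002], [0.0, 0.004, -1.0]]
wrist_force: [0.8, 0.1, 1.3]
gripper_width: 0.999
gripper_force: 0.0
```

move_arm(
  series=[
    {"grip":1,"xyz":[32,20,0],"angular":[0,0,-0.13]},
    {"grip":1,"xyz":[32,20,0],"angular":[0,0,-0.24]},
    {"grip":1,"xyz":[32,20,0],"angular":[0,0,-0.24]},
    {"grip":1,"xyz":[32,20,0],"angular":[0,0,-0.24]},
  ],
)

```text
time_s: 19.6
tcp_pos: [0.5037, 0.1332, 0.1064]
ee_rot: [[0.628, -0.779, -0.002], [-0.779, -0.628, -0.001], [-0.0, 0.002, -1.0]]
wrist_force: [0.6, -0.4, -0.1]
gripper_width: 0.996
gripper_force: 0.0
```

```bash
python3 - <<'E'
from h import *
plan([.5069,.2378,.0085],309.)
E
```

```text
xyz [-79.4, -68.3, 97.8] ang [0.002, 0.0, -0.002] rows 2.9 t 19.6
```

move_arm(
  series=[
    {"grip":1,"xyz":[-30,-26,0],"angular":[0,0,0]},
    {"grip":1,"xyz":[-60,-52,0],"angular":[0,0,0]},
    {"grip":1,"xyz":[-79,-68,0],"angular":[0,0,0]},
    {"grip":1,"xyz":[-79,-68,5],"angular":[0,0,0]},
    {"grip":1,"xyz":[-79,-68,35],"angular":[0,0,0]},
    {"grip":1,"xyz":[-79,-68,60],"angular":[0,0,0]},
    {"grip":1,"xyz":[-79,-68,80],"angular":[0,0,0]},
    {"grip":1,"xyz":[-79,-68,92],"angular":[0,0,0]},
    {"grip":1,"xyz":[-79,-68,92],"angular":[0,0,0]},
    {"grip":1,"xyz":[-79,-68,92],"angular":[0,0,0]},
  ],
)

```text
time_s: 20.6
tcp_pos: [0.5078, 0.2376, 0.0159]
ee_rot: [[0.629, -0.777, 0.001], [-0.777, -0.629, 0.0], [0.0, -0.0, -1.0]]
wrist_force: [0.3, 0.1, -0.2]
gripper_width: 1.0
gripper_force: 0.0
```

```bash
python3 - <<'E'
from h import *
plan([.5069,.2378,.0085],309.)
E
```

```text
xyz [-0.7, 0.5, 7.4] ang [-0.0, -0.0, -0.0] rows 0.1 t 20.6
```

move_arm(
  series=[
    {"grip":1,"xyz":[-0.5,0.6,6.5],"angular":[0,0,0]},
    {"grip":1,"xyz":[-0.5,0.6,6.5],"angular":[0,0,0]},
    {"grip":0.4,"xyz":[-0.5,0.6,6.5],"angular":[0,0,0]},
    {"grip":0.4,"xyz":[-0.5,0.6,6.5],"angular":[0,0,0]},
    {"grip":0.4,"xyz":[-0.5,0.6,6.5],"angular":[0,0,0]},
    {"grip":0.4,"xyz":[-0.5,0.6,6.5],"angular":[0,0,0]},
    {"grip":0.4,"xyz":[-0.5,0.6,6.5],"angular":[0,0,0]},
    {"grip":0.4,"xyz":[-0.5,0.6,6.5],"angular":[0,0,0]},
    {"grip":0.4,"xyz":[-0.5,0.6,6.5],"angular":[0,0,0]},
  ],
)

```text
time_s: 21.5
tcp_pos: [0.5066, 0.2377, 0.0091]
ee_rot: [[0.63, -0.777, 0.0], [-0.777, -0.63, 0.0], [-0.0, -0.0, -1.0]]
wrist_force: [-0.7, 0.6, 1.6]
gripper_width: 0.619
gripper_force: 30.0
```

```bash
python3 - <<'E'
from h import *
a=np.radians(212.2)
# centre of arch is 10 mm toward -tool x; so TCP = seat + 10 mm tool x
p=np.array([.5816,-.2147])+.010*np.array([np.cos(a),np.sin(a)]); print(p)
plan([*p,.11],212.2)
E
```

```text
[ 0.57313807 -0.22002876]
xyz [397.5, 236.5, -100.9] ang [-0.0, 0.0, 1.69] rows 11.3 t 21.5
```

move_arm(
  series=[
    {"grip":0.4,"xyz":[0,0,-20],"angular":[0,0,0]},
    {"grip":0.4,"xyz":[0,0,-60],"angular":[0,0,0]},
    {"grip":0.4,"xyz":[0,0,-100],"angular":[0,0,0]},
    {"grip":0.4,"xyz":[35,21,-101],"angular":[0,0,0.148]},
    {"grip":0.4,"xyz":[70,42,-101],"angular":[0,0,0.296]},
    {"grip":0.4,"xyz":[105,62,-101],"angular":[0,0,0.444]},
    {"grip":0.4,"xyz":[140,83,-101],"angular":[0,0,0.592]},
    {"grip":0.4,"xyz":[175,104,-101],"angular":[0,0,0.74]},
    {"grip":0.4,"xyz":[210,125,-101],"angular":[0,0,0.888]},
    {"grip":0.4,"xyz":[245,146,-101],"angular":[0,0,1.036]},
  ],
)

```text
time_s: 22.5
tcp_pos: [0.5471, -0.0462, 0.1099]
ee_rot: [[-0.353, -0.936, -0.0], [-0.936, 0.353, 0.0], [0.0, 0.0, -1.0]]
wrist_force: [2.2, -0.2, -0.6]
gripper_width: 0.615
gripper_force: 30.0
```

```bash
python3 - <<'E'
from h import *
plan([.5731,-.22,.11],212.2)
E
```

```text
xyz [153.4, -85.7, -0.1] ang [0.0, -0.0, 0.648] rows 4.3 t 22.5
```

move_arm(
  series=[
    {"grip":0.4,"xyz":[34,-19,0],"angular":[0,0,0.145]},
    {"grip":0.4,"xyz":[68,-38,0],"angular":[0,0,0.29]},
    {"grip":0.4,"xyz":[102,-57,0],"angular":[0,0,0.435]},
    {"grip":0.4,"xyz":[136,-76,0],"angular":[0,0,0.58]},
    {"grip":0.4,"xyz":[147,-82,5],"angular":[0,0,0.648]},
    {"grip":0.4,"xyz":[147,-82,30],"angular":[0,0,0.648]},
    {"grip":0.4,"xyz":[147,-82,55],"angular":[0,0,0.648]},
    {"grip":0.4,"xyz":[147,-82,55],"angular":[0,0,0.648]},
    {"grip":0.4,"xyz":[147,-82,55],"angular":[0,0,0.648]},
  ],
)

```text
time_s: 23.4
tcp_pos: [0.573, -0.211, 0.0549]
ee_rot: [[-0.843, -0.538, -0.001], [-0.538, 0.843, -0.0], [0.001, 0.0, -1.0]]
wrist_force: [0.1, 0.2, 0.6]
gripper_width: 0.613
gripper_force: 30.0
```

```bash
python3 - <<'E'
from h import *
plan([.5731,-.22,.013],212.2)
E
```

```text
xyz [4.7, -7.6, 42.0] ang [0.0, -0.001, 0.006] rows 0.9 t 23.4
```

move_arm(
  series=[
    {"grip":0.4,"xyz":[4.7,-7.6,10],"angular":[0,0,0.006]},
    {"grip":0.4,"xyz":[4.7,-7.6,25],"angular":[0,0,0.006]},
    {"grip":0.4,"xyz":[4.7,-7.6,36],"angular":[0,0,0.006]},
    {"grip":0.4,"xyz":[4.7,-7.6,41],"angular":[0,0,0.006]},
    {"grip":0.4,"xyz":[4.7,-7.6,41],"angular":[0,0,0.006]},
    {"grip":0.4,"xyz":[4.7,-7.6,41],"angular":[0,0,0.006]},
  ],
)

```text
time_s: 24.0
tcp_pos: [0.5737, -0.22, 0.0145]
ee_rot: [[-0.846, -0.533, 0.001], [-0.533, 0.846, -0.0], [-0.001, -0.001, -1.0]]
wrist_force: [0.8, -1.2, 0.1]
gripper_width: 0.621
gripper_force: 30.0
```

```bash
python3 - <<'E'
from h import *
plan([.5731,-.22,.0031],212.2)
E
```

```text
xyz [0.6, 0.3, 11.4] ang [-0.001, 0.001, 0.0] rows 0.2 t 24.0
```

move_arm(
  series=[
    {"grip":0.4,"xyz":[0.4,0.3,5],"angular":[0,0,0]},
    {"grip":0.4,"xyz":[0.4,0.3,8],"angular":[0,0,0]},
    {"grip":0.4,"xyz":[0.4,0.3,10],"angular":[0,0,0]},
    {"grip":0.4,"xyz":[0.4,0.3,11],"angular":[0,0,0]},
    {"grip":0.4,"xyz":[0.4,0.3,11],"angular":[0,0,0]},
    {"grip":0.4,"xyz":[0.4,0.3,11],"angular":[0,0,0]},
  ],
)

```text
time_s: 24.6
tcp_pos: [0.5729, -0.2198, 0.0032]
ee_rot: [[-0.846, -0.533, 0.0], [-0.533, 0.846, -0.0], [-0.0, -0.0, -1.0]]
wrist_force: [0.0, 0.2, 0.7]
gripper_width: 0.613
gripper_force: 30.0
```

move_arm(
  series=[
    {"grip":0.4,"xyz":[0,0,0.6],"angular":[0,0,0]},
    {"grip":0.4,"xyz":[0,0,0.6],"angular":[0,0,0]},
    {"grip":0.4,"xyz":[0,0,0.6],"angular":[0,0,0]},
  ],
)

```text
time_s: 24.9
tcp_pos: [0.5728, -0.2198, 0.0031]
ee_rot: [[-0.846, -0.533, 0.0], [-0.533, 0.846, -0.0], [-0.0, -0.0, -1.0]]
wrist_force: [-1.5, 1.8, 6.2]
gripper_width: 0.621
gripper_force: 30.0
```

move_arm(
  series=[
    {"grip":0.95,"xyz":[0,0,-0.2],"angular":[0,0,0]},
    {"grip":0.95,"xyz":[0,0,-0.2],"angular":[0,0,0]},
    {"grip":0.95,"xyz":[0,0,-0.2],"angular":[0,0,0]},
    {"grip":0.95,"xyz":[0,0,-0.2],"angular":[0,0,0]},
    {"grip":0.95,"xyz":[0,0,-20],"angular":[0,0,0]},
    {"grip":0.95,"xyz":[0,0,-60],"angular":[0,0,0]},
    {"grip":0.6,"xyz":[0,0,-105],"angular":[0,0,0]},
    {"grip":0.6,"xyz":[0,0,-150],"angular":[0,0,0]},
    {"grip":0.6,"xyz":[0,0,-150],"angular":[0,0,0]},
  ],
)

```text
time_s: 25.8
tcp_pos: [0.5772, -0.2211, 0.1603]
ee_rot: [[-0.845, -0.534, 0.015], [-0.534, 0.846, -0.004], [-0.01, -0.011, -1.0]]
wrist_force: [1.4, 0.1, 0.6]
gripper_width: 0.76
gripper_force: 0.0
```

```bash
python3 - <<'E'
from h import *
plan([.463,.302,.17],302.)
E
```

```text
xyz [-182.9, 503.1, -13.5] ang [-0.017, -0.001, -1.566] rows 10.7 t 25.8
```

move_arm(
  series=[
    {"grip":0.5,"xyz":[-17,46,0],"angular":[0,0,-0.145]},
    {"grip":0.5,"xyz":[-34,93,0],"angular":[0,0,-0.29]},
    {"grip":0.5,"xyz":[-51,139,0],"angular":[0,0,-0.435]},
    {"grip":0.5,"xyz":[-68,185,0],"angular":[0,0,-0.58]},
    {"grip":0.5,"xyz":[-84,231,0],"angular":[0,0,-0.725]},
    {"grip":0.5,"xyz":[-101,277,0],"angular":[0,0,-0.87]},
    {"grip":0.5,"xyz":[-118,324,0],"angular":[0,0,-1.015]},
    {"grip":0.5,"xyz":[-135,370,-5],"angular":[0,0,-1.16]},
    {"grip":0.5,"xyz":[-152,416,-10],"angular":[0,0,-1.305]},
    {"grip":0.5,"xyz":[-169,463,-13],"angular":[0,0,-1.45]},
  ],
)

```text
time_s: 26.8
tcp_pos: [0.4684, 0.2639, 0.1655]
ee_rot: [[0.432, -0.902, 0.0], [-0.902, -0.432, 0.0], [-0.0, -0.0, -1.0]]
wrist_force: [1.1, 0.4, 0.1]
gripper_width: 0.5
gripper_force: 0.0
```

```bash
python3 - <<'E'
from h import *
plan([.463,.302,.17],302.)
E
```

```text
xyz [-36.7, -11.6, -4.5] ang [-0.0, 0.0, -0.111] rows 0.8 t 26.8
```

move_arm(
  series=[
    {"grip":0.5,"xyz":[-36,-12,-5],"angular":[0,0,-0.111]},
    {"grip":0.5,"xyz":[-36,-12,-5],"angular":[0,0,-0.111]},
    {"grip":0.5,"xyz":[-36,-12,-5],"angular":[0,0,-0.111]},
    {"grip":0.5,"xyz":[-36,-12,-5],"angular":[0,0,-0.111]},
    {"grip":0.5,"xyz":[-36,-12,-5],"angular":[0,0,-0.111]},
  ],
)

```text
time_s: 27.3
tcp_pos: [0.4647, 0.2984, 0.1701]
ee_rot: [[0.523, -0.852, -0.001], [-0.852, -0.523, -0.001], [0.0, 0.001, -1.0]]
wrist_force: [0.9, 0.5, 0.2]
gripper_width: 0.501
gripper_force: 0.0
```

```bash
python3 - <<'E'
from h import *
d=snap('wrist','w3'); print(d['tcp'],d['R'][:,0])
c=w2px(d,[[.463,.302,.03]])[0]; print(c)
o=(c-50).astype(int); print('off',o)
im=cv2.imread('pics/w3.png')[o[1]:o[1]+90,o[0]:o[0]+100]
cv2.imwrite('pics/c5.png',cv2.resize(im,None,fx=6,fy=6,interpolation=cv2.INTER_CUBIC))
E
```

```text
[0.46467804 0.29839801 0.17013969] [ 5.22862215e-01 -8.52417191e-01  1.90909101e-04]
[307.79393739 192.90459954]
off [257 142]
```

View pics/c5.png

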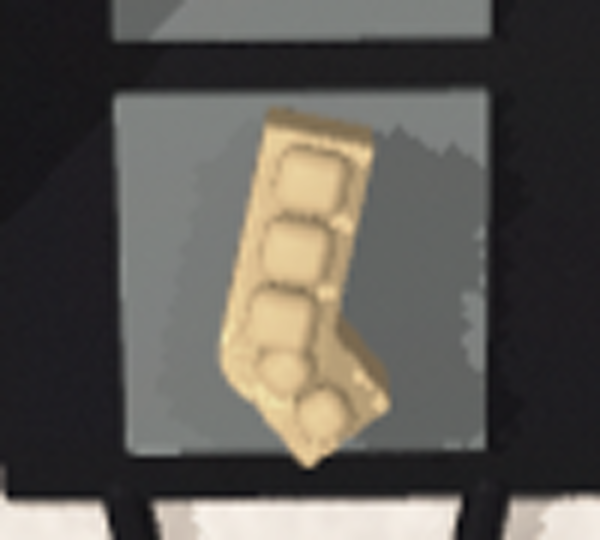

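Quadrant: straight end corners at (265,123) and (373,160), inner bend corner (338,320), tip corners (310,467) and (388,405). The plate outline is (113,92)-(490,90)-(486,450)-(127,455).

```bash
python3 - <<'E'
from h import *
d=np.load('pics/w3.npz')
f=lambda q,z: px2w(d,(np.array(q,float)+.5)/6-.5+[257,142],z)[:,:2]
P=f([[265,123],[373,160],[338,320],[310,467],[388,405],[224,345]],.032)
M=np.array([[-25,-13.5],[-25,2.5],[-.7,2.5]])/1000
A=P[:3]; a0=A.mean(0); m0=M.mean(0); H=(M-m0).T@(A-a0); U,S,V=np.linalg.svd(H); R=(U@V).T
t=a0-R@m0; yaw=np.degrees(np.arctan2(R[1,0],R[0,0]))
print('c',t,'yaw',yaw,'\nmodel coords mm',((P-t)@R*1000).round(1).tolist())
p=f([[113,92],[490,90],[486,450],[127,455]],.012); print('plate',p.mean(0))
g=t+R@[-.009,-.0055]; print('grasp',g); a=np.radians(212.2)
X=-np.array([np.cos(a),np.sin(a)]); Y=np.array([-X[1],X[0]])
seat=np.array([.6372,-.1801]); print('place', seat-.009*X-.0055*Y)
plan([*g,.0085],yaw+180)
E
```

```text
c [0.46143295 0.30186143] yaw 107.71626852963901 
model coords mm [[-26.1, -14.1], [-24.5, 2.4], [-0.1, 3.2], [23.0, 4.6], [10.8, 13.6], [7.6, -12.3]]
plate [0.46381354 0.30168072]
grasp [0.46941085 0.29496192]
place [ 0.63251508 -0.18954995]
xyz [5.4, -2.2, 161.8] ang [0.0, -0.0, 0.241] rows 3.2 t 27.35
```

```bash
python3 - <<'E'
from h import *
b=np.radians(110.2); R=np.array([[np.cos(b),-np.sin(b)],[np.sin(b),np.cos(b)]])
t=np.array([.46143,.30186])+R@[-.0008,.0004]; g=t+R@[-.009,-.0055]; print(t,g)
plan([*g,.0085],290.2)
E
```

```text
[0.46133084 0.30097109] [0.46960024 0.29442379]
xyz [5.9, -2.1, 161.8] ang [0.0, -0.0, 0.198] rows 3.2 t 27.35
```

move_arm(
  series=[
    {"grip":0.5,"xyz":[6,-2,30],"angular":[0,0,0.1]},
    {"grip":0.5,"xyz":[6,-2,70],"angular":[0,0,0.198]},
    {"grip":0.5,"xyz":[6,-2,100],"angular":[0,0,0.198]},
    {"grip":0.5,"xyz":[6,-2,125],"angular":[0,0,0.198]},
    {"grip":0.5,"xyz":[6,-2,145],"angular":[0,0,0.198]},
    {"grip":0.5,"xyz":[6,-2,155],"angular":[0,0,0.198]},
    {"grip":0.5,"xyz":[6,-2,155],"angular":[0,0,0.198]},
    {"grip":0.5,"xyz":[6,-2,155],"angular":[0,0,0.198]},
  ],
)

```text
time_s: 28.15
tcp_pos: [0.4702, 0.2957, 0.0162]
ee_rot: [[0.346, -0.938, 0.001], [-0.938, -0.346, 0.001], [-0.0, -0.001, -1.0]]
wrist_force: [0.6, -0.3, 0.1]
gripper_width: 0.502
gripper_force: 0.0
```

```bash
python3 - <<'E'
from h import *
plan([.4696,.2944,.0085],290.2)
E
```

```text
xyz [1.0, 1.0, 7.7] ang [-0.001, 0.0, 0.001] rows 0.2 t 28.15
```

move_arm(
  series=[
    {"grip":0.5,"xyz":[0.8,0.9,6.7],"angular":[0,0,0]},
    {"grip":0.5,"xyz":[0.8,0.9,6.7],"angular":[0,0,0]},
    {"grip":0,"xyz":[0.8,0.9,6.7],"angular":[0,0,0]},
    {"grip":0,"xyz":[0.8,0.9,6.7],"angular":[0,0,0]},
    {"grip":0,"xyz":[0.8,0.9,6.7],"angular":[0,0,0]},
    {"grip":0,"xyz":[0.8,0.9,6.7],"angular":[0,0,0]},
    {"grip":0,"xyz":[0.8,0.9,6.7],"angular":[0,0,0]},
    {"grip":0,"xyz":[0.8,0.9,6.7],"angular":[0,0,0]},
    {"grip":0,"xyz":[0.8,0.9,6.7],"angular":[0,0,0]},
    {"grip":0,"xyz":[0.8,0.9,6.7],"angular":[0,0,0]},
  ],
)

```text
time_s: 29.15
tcp_pos: [0.469, 0.2946, 0.0089]
ee_rot: [[0.347, -0.938, 0.0], [-0.938, -0.347, 0.0], [-0.0, -0.0, -1.0]]
wrist_force: [-1.7, -0.7, 2.1]
gripper_width: 0.183
gripper_force: 30.0
```

```bash
python3 - <<'E'
from h import *
plan([.6325,-.1896,.115],212.2)
E
```

```text
xyz [510.8, 14.5, -106.2] ang [-0.0, 0.0, 1.363] rows 10.4 t 29.15
```

move_arm(
  series=[
    {"grip":0,"xyz":[0,0,-20],"angular":[0,0,0]},
    {"grip":0,"xyz":[0,0,-60],"angular":[0,0,0]},
    {"grip":0,"xyz":[0,0,-104],"angular":[0,0,0]},
    {"grip":0,"xyz":[42,1,-106],"angular":[0,0,0.11]},
    {"grip":0,"xyz":[84,2,-106],"angular":[0,0,0.22]},
    {"grip":0,"xyz":[126,4,-106],"angular":[0,0,0.33]},
    {"grip":0,"xyz":[168,5,-106],"angular":[0,0,0.45]},
    {"grip":0,"xyz":[210,6,-106],"angular":[0,0,0.56]},
    {"grip":0,"xyz":[252,7,-106],"angular":[0,0,0.67]},
    {"grip":0,"xyz":[294,8,-106],"angular":[0,0,0.78]},
  ],
)

```text
time_s: 30.15
tcp_pos: [0.5634, 0.0143, 0.1146]
ee_rot: [[-0.417, -0.909, -0.0], [-0.909, 0.417, 0.0], [0.0, 0.0, -1.0]]
wrist_force: [0.6, 0.1, -0.4]
gripper_width: 0.187
gripper_force: 30.0
```

```bash
python3 - <<'E'
from h import *
plan([.6325,-.1896,.115],212.2)
E
```

```text
xyz [156.5, -147.8, -0.4] ang [0.0, -0.0, 0.578] rows 4.3 t 30.15
```

move_arm(
  series=[
    {"grip":0,"xyz":[35,-32,0],"angular":[0,0,0.14]},
    {"grip":0,"xyz":[70,-65,0],"angular":[0,0,0.28]},
    {"grip":0,"xyz":[105,-98,0],"angular":[0,0,0.42]},
    {"grip":0,"xyz":[135,-128,0],"angular":[0,0,0.56]},
    {"grip":0,"xyz":[150,-142,0],"angular":[0,0,0.578]},
    {"grip":0,"xyz":[150,-142,20],"angular":[0,0,0.578]},
    {"grip":0,"xyz":[150,-142,50],"angular":[0,0,0.578]},
    {"grip":0,"xyz":[150,-142,55],"angular":[0,0,0.578]},
    {"grip":0,"xyz":[150,-142,55],"angular":[0,0,0.578]},
  ],
)

```text
time_s: 31.05
tcp_pos: [0.6298, -0.1793, 0.0585]
ee_rot: [[-0.843, -0.537, -0.003], [-0.537, 0.844, -0.0], [0.003, 0.002, -1.0]]
wrist_force: [0.6, -0.7, -0.2]
gripper_width: 0.181
gripper_force: 30.0
```

```bash
python3 - <<'E'
from h import *
plan([.6325,-.1896,.013],212.2)
E
```

```text
xyz [3.1, -10.2, 45.5] ang [0.002, -0.003, 0.005] rows 0.9 t 31.05
```

move_arm(
  series=[
    {"grip":0,"xyz":[3.1,-10.2,5],"angular":[0,0,0.005]},
    {"grip":0,"xyz":[3.1,-10.2,22],"angular":[0,0,0.005]},
    {"grip":0,"xyz":[3.1,-10.2,36],"angular":[0,0,0.005]},
    {"grip":0,"xyz":[3.1,-10.2,44],"angular":[0,0,0.005]},
    {"grip":0,"xyz":[3.1,-10.2,44],"angular":[0,0,0.005]},
    {"grip":0,"xyz":[3.1,-10.2,44],"angular":[0,0,0.005]},
  ],
)

```text
time_s: 31.65
tcp_pos: [0.6339, -0.1897, 0.0161]
ee_rot: [[-0.846, -0.533, 0.001], [-0.533, 0.846, -0.0], [-0.0, -0.001, -1.0]]
wrist_force: [0.7, -0.2, -0.4]
gripper_width: 0.181
gripper_force: 30.0
```

```bash
python3 - <<'E'
from h import *
plan([.6325,-.1896,.0029],212.2)
E
```

```text
xyz [1.2, 0.8, 13.2] ang [-0.001, 0.0, 0.0] rows 0.3 t 31.65
```

move_arm(
  series=[
    {"grip":0,"xyz":[1,0.6,6],"angular":[0,0,0]},
    {"grip":0,"xyz":[1,0.6,9],"angular":[0,0,0]},
    {"grip":0,"xyz":[1,0.6,11.5],"angular":[0,0,0]},
    {"grip":0,"xyz":[1,0.6,12.7],"angular":[0,0,0]},
    {"grip":0,"xyz":[1,0.6,12.7],"angular":[0,0,0]},
    {"grip":0,"xyz":[1,0.6,12.7],"angular":[0,0,0]},
  ],
)

```text
time_s: 32.25
tcp_pos: [0.6325, -0.1896, 0.0031]
ee_rot: [[-0.846, -0.533, 0.0], [-0.533, 0.846, -0.0], [-0.0, -0.0, -1.0]]
wrist_force: [-0.4, 0.6, -0.1]
gripper_width: 0.182
gripper_force: 30.0
```

move_arm(
  series=[
    {"grip":0,"xyz":[0,0,0.7],"angular":[0,0,0]},
    {"grip":0,"xyz":[0,0,0.7],"angular":[0,0,0]},
    {"grip":0,"xyz":[0,0,0.7],"angular":[0,0,0]},
  ],
)

```text
time_s: 32.55
tcp_pos: [0.6326, -0.1896, 0.0029]
ee_rot: [[-0.846, -0.533, 0.001], [-0.533, 0.846, -0.0], [-0.0, -0.0, -1.0]]
wrist_force: [-1.1, 0.9, 3.6]
gripper_width: 0.177
gripper_force: 30.0
```

move_arm(
  series=[
    {"grip":0.5,"xyz":[0,0,-0.2],"angular":[0,0,0]},
    {"grip":0.5,"xyz":[0,0,-0.2],"angular":[0,0,0]},
    {"grip":0.5,"xyz":[0,0,-0.2],"angular":[0,0,0]},
    {"grip":0.5,"xyz":[0,0,-0.2],"angular":[0,0,0]},
    {"grip":0.5,"xyz":[0,0,-20],"angular":[0,0,0]},
    {"grip":0.5,"xyz":[0,0,-60],"angular":[0,0,0]},
    {"grip":0.5,"xyz":[0,0,-105],"angular":[0,0,0]},
    {"grip":0.5,"xyz":[-10,0,-150],"angular":[0,0,0]},
    {"grip":0.5,"xyz":[-15,0,-190],"angular":[0,0,0]},
    {"grip":0.5,"xyz":[-15,0,-190],"angular":[0,0,0]},
  ],
)

```text
time_s: 33.55
tcp_pos: [0.6491, -0.1822, 0.2003]
ee_rot: [[-0.845, -0.534, 0.014], [-0.534, 0.846, -0.003], [-0.011, -0.01, -1.0]]
wrist_force: [0.1, -0.8, 0.1]
gripper_width: 0.499
gripper_force: 0.0
```

move_arm(
  series=[
    {"grip":0.5,"xyz":[0,0,0],"angular":[0,0,0]},
    {"grip":0.5,"xyz":[0,0,0],"angular":[0,0,0]},
    {"grip":0.5,"xyz":[0,0,0],"angular":[0,0,0]},
  ],
)

```text
time_s: 33.85
tcp_pos: [0.644, -0.1816, 0.1903]
ee_rot: [[-0.846, -0.532, -0.004], [-0.533, 0.846, 0.0], [0.003, 0.002, -1.0]]
wrist_force: [-0.4, -0.7, -0.7]
gripper_width: 0.505
gripper_force: 0.0
```

```bash
python3 - <<'E'
from h import *
d=snap('wrist','w4'); print(d['tcp'])
print((w2px(d,[[.6372,-.1801,.006],[.5816,-.2147,.006],[.5256,-.25,.006],[.4698,-.2853,.006]])).round(1).tolist())
im=cv2.imread('pics/w4.png')[0:270,235:385]
cv2.imwrite('pics/c6.png',cv2.convertScaleAbs(cv2.resize(im[:],None,fx=2.2,fy=2.2,interpolation=cv2.INTER_CUBIC),alpha=1.5))
E
```

```text
[ 0.64403804 -0.1815614   0.19032033]
[[313.5, 173.6], [314.0, 106.0], [314.1, 30.4], [314.1, -53.5]]
```

View pics/c6.png

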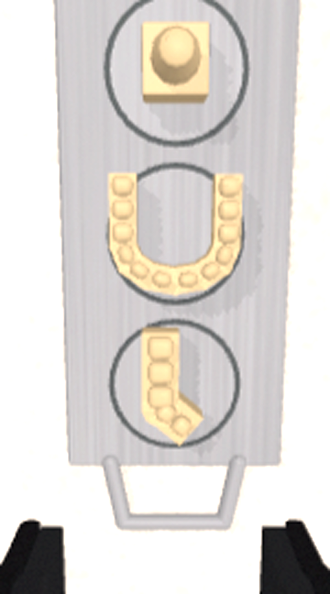

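Quadrant, arch and die stand upright and centred in their rings. Ring centres in the crop are (174,383), (176,233) and (176,70), within about 1 px of prediction. I'll check the bar with the top camera.

```bash
python3 - <<'E'
from h import *
d=snap('top','top1'); im=cv2.imread('pics/top1.png')[120:270,355:485]
cv2.imwrite('pics/c7.png',cv2.convertScaleAbs(cv2.resize(im,None,fx=4,fy=4,interpolation=cv2.INTER_CUBIC),alpha=1.5))
E
```

```text
(no output)
```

View pics/c7.png

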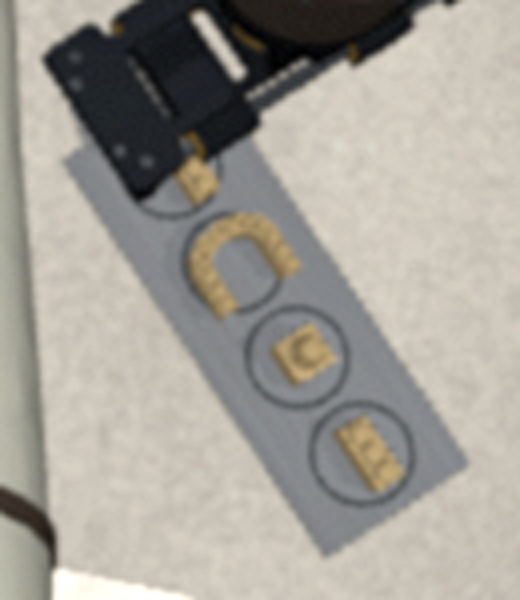

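All four stand upright on their rings in the right order, with the bar at (369,454) in ring (362,453); the small offset is height parallax, the same as for the die. Handing in.

```bash
python3 -c "
from station import r
print(r.finish_job())"
```

```text
the job is handed in; nothing more can be done
None
```

The job is handed in at about 34 s: quadrant, arch, die and bar stand upright and centred on the tray seats in that order from the handle, though the first bar grasp closed on air because the fingertips measured about 8 mm behind the reported TCP, not 25 mm ahead as stated, so I grasped by the measured value.

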